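Seat the profile in the bench punch and hold its sprung guard at the pointer

ROBOT

A 6-joint arm with a two-finger parallel gripper is mounted at the origin on the work surface. World frame = base frame: x ahead of the robot, y to its left, z up, the work surface at z = 0. Lengths are in m, angles in rad, forces in N, time in s.
With the tool pointing down it reaches from about 0.375 to 0.975 m from the base axis. Payload 3.8 kg.
Tool frame: the origin (TCP) lies on the centre line of the jaws, within the pads' length; the fingertips stand 22 mm ahead of it and the grasp point (between the pads) lies 3 mm ahead of it; x points along the fingers, y is the direction in which the jaws open and shut, and the axes are right-handed (so a half turn about x gives the same grasp; the last joint's range is limited). The gripper opens to 85 mm and grips with 20 to 120 N. Pads are 22 mm wide; open, the fingers measure 114 mm over their backs; the gripper's body (76 mm by 85 mm) begins 54 mm behind the grasp point. The pads swing forward as they close: fully open they stand 13 mm farther back than shut.
Start: joints at [1.281, 0.264, 1.604, -0, 1.274, -0.037], TCP at [0.169, 0.654, 0.253] pointing down, gripper open.
Joint ranges: [-2.63, 2.63], [-0.94, 2.18], [0.31, 2.57], [-1.31, 4.45], [0, 2.66], [-2.55, 2.55]. Speed limits (rad/s): [2.57, 2.57, 3.14, 3.14, 3.14, 3.14].

INTERFACE

Orientations are given as a rotation vector (axis times angle).
In Python, from workcell import monitor, eyes, finish_job gives the robot as it stands. The module is installed in compiled form; this text tells all that it offers.
- The arm moves only by the tool play_rows, never from a script. Its argument "deltas" is a list of rows, each an object of numbers: "wx", "wy", "wz": the turn, a rotation vector about the world's x, y, z in degrees; "x", "y", "z": the shift along the world's x, y, z in mm; "fingers": the closure, from -1 (fully open) to 1 (shut), so that 0 is half open. A call has 1 to 20 rows; each row is the pose to reach, as a shift and turn from the pose commanded when the call began; what a row does not reach only later rows make up. A row lasts 1/8 s, in which the tool goes at most 62.5 mm and 10.7 degrees, less where a joint would pass 70% of its speed; a pose out of reach is approached as far as the arm can. A call with a gripper value outside its range is refused whole. The fingers move at their own pace and stop on an object; "grip_force" is the grip in N (left out, the last holds). Time passes only in rows, so rows that repeat a pose let the fingers close. It gives the time, the measured TCP pose, the force and the opening at its end, in the units of the state.
- monitor.read_state(): the state, without advancing time (a new reading comes with each control period).
- eyes.read_camera(name): name is "scene" or "top" or "wrist"; returns a dict with "frame" (480x640x3 uint8, red, green, blue), "depth" (480x640 float32, m along the optical axis (not along the pixel's ray), 0 where there is no reading), "K" (3x3 intrinsics, pixels), "k1" (the pictures are not rectified: a ray, as slopes to the right and down, at radius r is drawn at 1 + k1 r^2 times it, then the intrinsics apply), "view" (4x4, takes a point from world to camera coordinates); the wrist camera has in their place "tool_from_camera" (4x4, takes a point from camera to tool coordinates, whose origin is the TCP and whose axes are the tool frame's). Camera axes: x right, y down, z forward; pixel columns grow to the right and rows downward; lengths in m; the calibration is good to about 2 mm. A picture is of the moment at which its call begins: read the wrist's pose just before it.
- finish_job(): hands the job in, once; it reports no verdict.
The state is a dict: "time": time; "q": joint angles; "joint_vel": joint speeds; "joint_torque": joint torques, N m; "tool_pos": TCP position; "tcp_rot": TCP orientation; "wrist_force": force on the tool from outside, world axes, zero at the start; "torque": the same for the moment, N m; "width": opening from 0.0 (shut) to 1.0 (fully open).
Only numpy, scipy, OpenCV 4.12 (cv2) and the standard library are available. Lean on these libraries where they do the work, as an engineer would, in place of code of your own. Each camera call takes 0.05 s, during which the arm holds its last target.

TASK

Push the aluminium profile along its channel into the green bench punch until it butts against the stop hidden under the closed guard. Then take the red handle and lift the grey sprung guard until the yellow stripe on its edge lines up with the orange pointer, and finish while holding it still there so that the seat can be inspected: the spring shuts the guard if you let go. Do not shift the pointer, and leave the hammer, the green bin and the loose window handle alone.

Things in the scene. Friction and masses are not known exactly. Their poses are not given: they have to be found in the camera images.
- machine: Fixed green bench punch. Origin: at table height below the guard; x from handle side to hinge side, y along the channel; yaw within 0.25 rad. Base x -100 to 100, y -120 to 220, 40 mm high. At x = 0 a channel along y, 33 mm wide, floor 45 mm above the table, walls up to 53 mm. The shut guard, 105 mm up, covers y -85 to 85, x -65 to 75 mm. Hinge posts and axis at x = 75 mm.
- profile: Loose aluminium profile, black stripe on top, 210 mm long (y), 30 wide (x; top 11 mm only 20 wide), 25 high, about 0.25 kg, in the channel along the machine's y. Nose (-y end) near the guard's +y side, tail sticking out to +y. It must go 50 to 145 mm towards the machine's -y. It slides at about 1 to 4 N; a clear further rise is the stop. Origin: centre of its underside.
- profile_nose (a point): Centre of the profile's leading (-y) end face, 10 mm above its underside.
- profile_tail (a point): Centre of the profile's outer (+y) end face, 10 mm above its underside: push here towards the machine's -y.
- stop_face (a point): Centre of the working face of the fixed blue stop block (30 mm wide, 20 mm high) in the channel below the guard, 10 mm above the channel floor. The face looks along the machine's +y and lies between y = -60 and -10 mm of the machine. Seated: profile_nose on stop_face.
- guard (a joint): Angle of the grey sprung guard (rad): 0 shut (level), grows as the handle side is lifted, to 1.3 at most. A spring and its weight push it shut: about 4 N at the handle when it just opens, about 5 to 7 N at the pointer's angle. It does not stay open by itself.
- guard_handle (a point): Middle of the red handle: a round bar 30 mm long (machine's y), 16 thick, 180 mm from the hinge axis, on a stem 10 wide, 40 mm out from the guard's front (-x) edge; 105 mm up when shut. Pinch it from above across its ends; it can turn between the fingers. Moves on a 180 mm circle about the hinge. x axis: along the guard to the hinge. A skirt 20 mm deep hangs from the guard's front edge.
- guard_hinge (a point): Middle of the guard's hinge axis (parallel to the machine's y), 105 mm above the table.
- pointer (a joint): Angle of the orange pointer (rad), about the same axis and counted as the guard's: 0 level, grows upward; set between 0.45 and 0.85. Held by a little friction; must not be shifted.
- pointer_tip (a point): Ball at the end of the orange pointer, 185 mm from the hinge axis, 106 mm to the machine's -y side of the guard's middle; its x axis points along the pointer to the hinge.
- hammer: Loose hammer lying on the table to the right, about 260 mm long. Bystander. Origin: its underside; x along the handle.
- bin: Loose open green bin 150 x 110 x 70 mm on the table to the left. Bystander. Origin: centre of its underside.
- window_handle: Loose aluminium window handle lying on the table left of the machine: round foot 32 mm across, grip 115 mm long 36 mm up. Bystander. Origin: underside of the foot.
Not all that is in view belongs to the job. What is shaped like the profile but pink, purple or turquoise is not meant.

How it is judged:
By the outcome, as a careful person would: the job done as asked, in the order asked, and still so for the second after the job is handed in, while the arm keeps its last pose, push and grip.
It also fails if it takes over 64 s, if anything falls off the work surface, if the arm or the gripper's body presses on something with over 40 N, if the wrist force passes 120 N, or if a joint passes its speed limit or range.

## Working session

There is one attempt and no reset: what is moved stays moved. The work goes in short steps, Python scripts to look and compute and a tool call to move; the robot and the scene stay as the last step left them, time stands still between calls to the robot, and variables do not carry over. Pictures are saved under pics/ and viewed, and the job is handed in when it is done.

Besides the shell and the picture viewer there is one more tool, called after "Request:" as a command line: name --argument value ..., lists and objects as JSON in quotes. play_rows: Moves the arm, as the interface text tells. Its arguments: {"type":"object","properties":{"deltas":{"type":"array"},"grip_force":{"type":"number"}},"required":["deltas"]}

```bash
mkdir -p pics
cat > h.py <<'E'
import numpy as np, cv2
from workcell import monitor, eyes
from scipy.spatial.transform import Rotation as R
def grab(name,fn):
    s=monitor.read_state(); c=eyes.read_camera(name)
    cv2.imwrite('pics/'+fn,c['frame'][:,:,::-1])
    d=dict(c); d['s_pos']=s['tool_pos']; d['s_rot']=s['tcp_rot']
    np.save('pics/'+fn+'.npy',d,allow_pickle=True); return d
def load(fn): return np.load('pics/'+fn+'.npy',allow_pickle=True).item()
def cw(c):
    if 'view' in c: return np.linalg.inv(c['view'])
    T=np.eye(4);T[:3,:3]=R.from_rotvec(c['s_rot']).as_matrix();T[:3,3]=c['s_pos'];return T@np.array(c['tool_from_camera'])
def rays(c,uv):
    uv=np.asarray(uv,float).reshape(-1,1,2)
    p=cv2.undistortPoints(uv,np.array(c['K'],float),np.array([c['k1'],0,0,0.]))[:,0]
    return np.c_[p,np.ones(len(p))]
def pix2w(c,uv,depth=None):
    uv=np.asarray(uv,float).reshape(-1,2); r=rays(c,uv)
    if depth is None: depth=c['depth'][uv[:,1].astype(int),uv[:,0].astype(int)]
    T=cw(c); return (r*np.asarray(depth)[:,None])@T[:3,:3].T+T[:3,3]
def onplane(c,uv,z):
    T=cw(c); d=rays(c,uv)@T[:3,:3].T; o=T[:3,3]
    return o+d*((z-o[2])/d[:,2])[:,None]
def proj(c,P):
    V=np.linalg.inv(cw(c));P=np.asarray(P,float).reshape(-1,3)
    return cv2.projectPoints(P,cv2.Rodrigues(V[:3,:3])[0],V[:3,3],np.array(c['K'],float),np.array([c['k1'],0,0,0.]))[0][:,0]
E
python3 - <<'E'
from h import *
print(monitor.read_state())
for n in ['scene','top','wrist']:
    c=grab(n,n+'0.png'); print(n,c['K'],c['k1'],cw(c).round(3))
E
```

```text
{'time': 0.0, 'q': array([ 1.28112143e+00,  2.64793431e-01,  1.60541970e+00, -1.61926027e-05,
        1.27371387e+00, -3.69003492e-02]), 'joint_vel': array([-1.86382474e-03,  1.18855883e-03, -7.50553190e-05,  4.19783723e-04,
       -1.78310964e-03,  1.09070038e-03]), 'joint_torque': array([ 4.15376480e-04, -5.15130258e+01, -3.67309034e+01, -6.77147546e-05,
        1.30864192e-02, -1.16130329e-05]), 'tool_pos': array([0.16861586, 0.65286828, 0.25191017]), 'tcp_rot': array([ 0.19662427,  1.56203656, -0.20025431]), 'wrist_force': array([-0.5406874 ,  0.16179993,  0.31466501]), 'torque': array([ 0.013601  ,  0.03033847, -0.03782196]), 'width': 1.0001374095145326}
scene [[591.83252047   0.         316.1046328 ]
 [  0.         591.83252047 237.61104437]
 [  0.           0.           1.        ]] -0.1924416777586091 [[-0.022  0.784 -0.62   1.477]
 [ 1.     0.014 -0.019  0.004]
 [-0.006 -0.62  -0.785  1.288]
 [ 0.     0.     0.     1.   ]]
top [[532.53089154   0.         322.8953797 ]
 [  0.         532.53089154 240.18038059]
 [  0.           0.           1.        ]] -0.0684653052066238 [[-0.018 -0.996  0.093  0.434]
 [-1.     0.018 -0.007 -0.016]
 [ 0.006 -0.093 -0.996  1.313]
 [ 0.     0.     0.     1.   ]]
wrist [[337.22013208   0.         317.1734425 ]
 [  0.         337.22013208 236.68359262]
 [  0.           0.           1.        ]] 0.008033049333343508 [[ 0.251  0.929  0.271  0.098]
 [ 0.968 -0.24  -0.072  0.671]
 [-0.002  0.281 -0.96   0.373]
 [ 0.     0.     0.     1.   ]]
```

View pics/scene0.png

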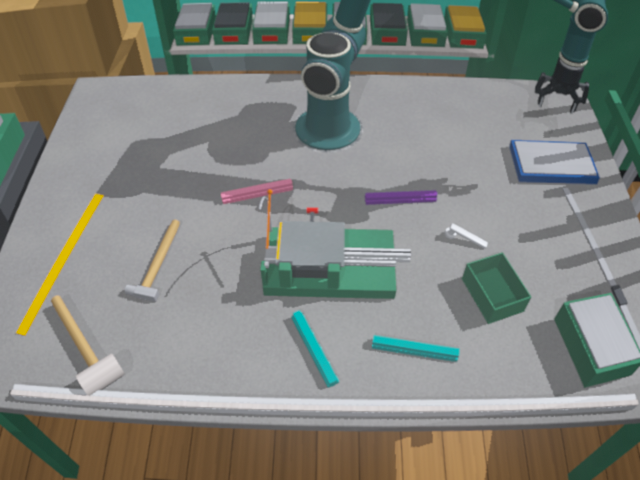

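View pics/top0.png

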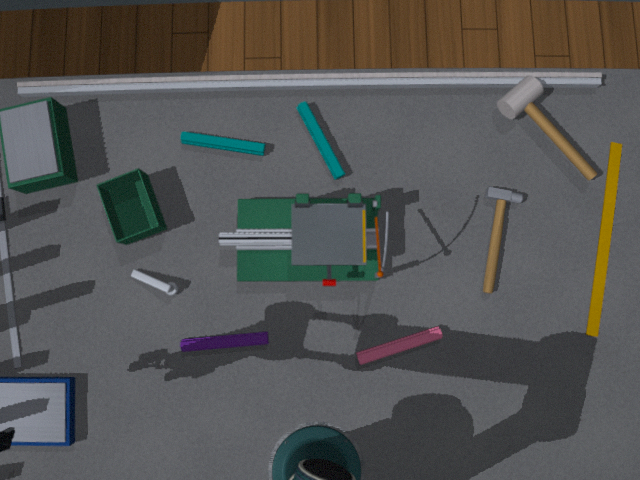

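View pics/wrist0.png

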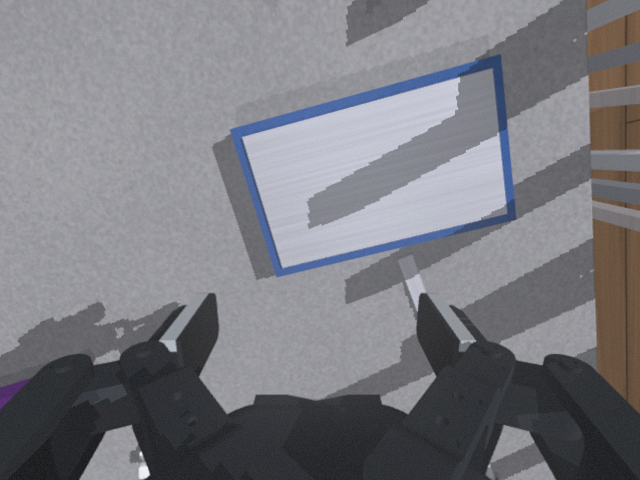

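Both cameras see the machine near the centre. The profile tail is at top (220,238), the red handle at top (329,283), the pointer ball at about top (379,275). The guard is shut. Next I'll zoom and measure.

Run:
```python
from h import *
c=load('top0.png'); f=c['frame'][185:300,205:400,::-1]
cv2.imwrite('pics/topz.png',cv2.resize(f,None,fx=4,fy=4,interpolation=cv2.INTER_CUBIC))
c2=load('scene0.png'); f=c2['frame'][180:310,220:420,::-1]
cv2.imwrite('pics/scz.png',cv2.resize(f,None,fx=4,fy=4,interpolation=cv2.INTER_CUBIC))
for n,c in (('top',c),('scene',c2)):
    hsv=cv2.cvtColor(c['frame'],cv2.COLOR_RGB2HSV)
    for nm,lo,hi in [('red',(0,180,120),(4,255,255)),('orange',(8,150,120),(17,255,255)),('yellow',(20,120,120),(32,255,255)),('blue',(100,150,60),(125,255,255))]:
        m=cv2.inRange(hsv,lo,hi)
        k,l,st,ce=cv2.connectedComponentsWithStats(m)
        for i in range(1,k):
            if st[i][4]>8 and (185<ce[i][1]<300) and 205<ce[i][0]<420:
                v,u=np.nonzero(l==i); P=pix2w(c,np.c_[u,v])
                print(n,nm,st[i],ce[i].round(1),np.median(P,0).round(4),P.min(0).round(3),P.max(0).round(3))
# machine base green top, z~0.04
c=load('top0.png');hsv=cv2.cvtColor(c['frame'],cv2.COLOR_RGB2HSV)
m=cv2.inRange(hsv,(55,100,40),(90,255,255));m[:185]=0;m[295:]=0;m[:,:225]=0;m[:,395:]=0
v,u=np.nonzero(m);P=pix2w(c,np.c_[u,v]);s=abs(P[:,2]-.04)<.004
print(s.sum());P=P[s]
r=cv2.minAreaRect((P[:,:2]*1000).astype(np.float32));print(r,cv2.boxPoints(r))
```

```text
top red [323 280  13   6  67] [328.8 282.5] [ 0.4504 -0.0362  0.1115] [ 0.444 -0.05   0.103] [ 0.455 -0.023  0.117]
top orange [376 218   4  46  72] [377.3 241.6] [ 0.5339 -0.1427  0.158 ] [ 0.434 -0.145  0.124] [ 0.592 -0.016  1.313]
top orange [377 272   5   5  19] [379.2 273.8] [ 0.4643 -0.1403  0.1964] [ 0.46  -0.144  0.193] [ 0.468 -0.136  0.2  ]
top yellow [362 210   4  53 133] [363.8 237.9] [ 0.5447 -0.1173  0.1084] [ 0.494 -0.121  0.103] [ 0.614 -0.114  0.115]
scene red [308 209   9   3  21] [312.1 209.7] [ 0.4538 -0.0366  0.1113] [ 0.448 -0.048  0.105] [ 0.461 -0.026  0.118]
scene orange [268 190   4  24  45] [269.  199.5] [ 0.4867 -0.1432  0.1872] [ 0.463 -0.147  0.165] [ 0.517 -0.139  0.2  ]
scene orange [267 215   2  33  43] [267.7 233. ] [ 0.5639 -0.1439  0.1409] [ 0.518 -0.146  0.127] [ 0.593 -0.142  0.167]
scene yellow [277 222   5  37  77] [278.7 240.4] [ 0.5551 -0.1184  0.1084] [ 0.492 -0.13   0.04 ] [ 0.611 -0.115  0.112]
4321
((556.5912475585938, 13.279464721679688), (336.1067810058594, 198.68121337890625), 88.98574829101562) [[ 454.29147 -152.98915]
 [ 652.9415  -156.50603]
 [ 658.891    179.54808]
 [ 460.24097  183.06496]]
```

View pics/topz.png

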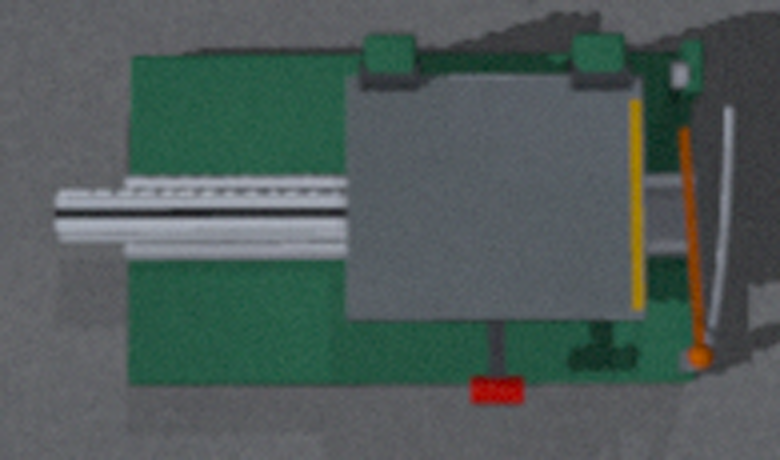

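View pics/scz.png

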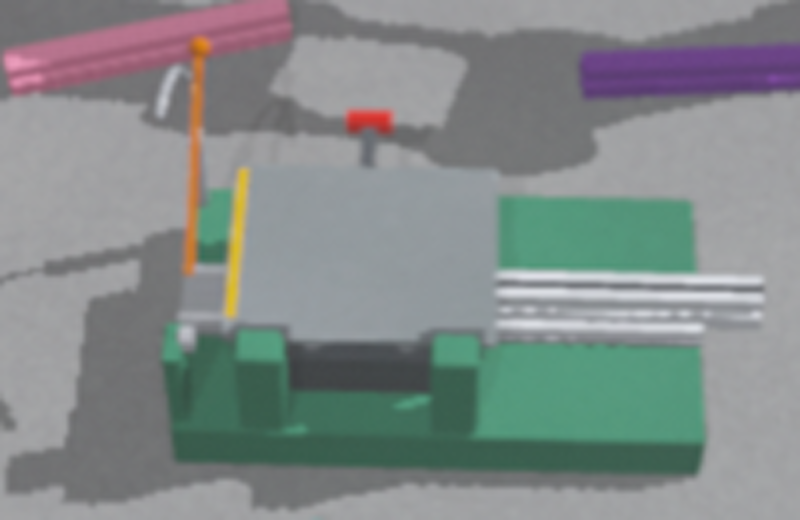

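Run:
```python
from h import *
c=load('top0.png');c2=load('scene0.png')
print(R.from_rotvec(c['s_rot']).as_matrix().round(3), c['s_pos'])
def tri(a,b):
    A=np.zeros((3,3));B=np.zeros(3);L=[]
    for cc,uv in((c,a),(c2,b)):
        T=cw(cc);d=(rays(cc,uv)@T[:3,:3].T)[0];d/=np.linalg.norm(d);M=np.eye(3)-np.outer(d,d);A+=M;B+=M@T[:3,3];L.append((T[:3,3],M))
    X=np.linalg.solve(A,B);return X,[np.linalg.norm(M@(X-o)) for o,M in L]
# ball: topz(700,355) -> ; scz (200,46)
z=lambda p,o:(np.array(p)+.5)/4-.5+np.array(o)
print('ball',tri(z((700,355),(205,185)),z((200,46),(220,180))))
print('red',tri(z((497,391),(205,185)),z((370,122),(220,180))))
# profile edges in top
f=c['frame'].astype(int)
for P in [(55,213),(345,211),(55,192),(55,240)]:
    print('profile top',P,onplane(c,z(P,(205,185)),.07)*1000)
for P in [(130,56),(128,384),(696,382),(346,76),(346,319)]:
    print('base',P,onplane(c,z(P,(205,185)),.04)*1000,'guard',onplane(c,z(P,(205,185)),.108)*1000)
for P in [(765,274),(764,326)]:
    print('scene tail',onplane(c2,z(P,(220,180)),.07)*1000)
# depth yellow stripe/ guard edge fits
hsv=cv2.cvtColor(c['frame'],cv2.COLOR_RGB2HSV)
v,u=np.nonzero(cv2.inRange(hsv,(0,0,60),(180,70,255))[190:300,205:400]);P=pix2w(c,np.c_[u+205,v+190])
s=(abs(P[:,2]-.108)<.006);print(np.median(P[s][:,2]));r=cv2.minAreaRect((P[s][:,:2]*1000).astype(np.float32));print('guard',r,cv2.boxPoints(r))
s=(abs(P[:,2]-.069)<.005)&(P[:,1]>.08)&(abs(P[:,0]-.56)<.03);Q=P[s]*1000;print('prof',s.sum(),Q.min(0),Q.max(0));print(cv2.fitLine(Q[:,:2].astype(np.float32),cv2.DIST_HUBER,0,.01,.01).T)
```

```text
[[-0.001  0.25   0.968]
 [-0.002  0.968 -0.25 ]
 [-1.    -0.002 -0.   ]] [0.1686616  0.65287703 0.25193155]
ball (array([ 0.46556908, -0.14208084,  0.19378275]), [np.float64(0.00042492547106538455), np.float64(0.0004249254710653823)])
red (array([ 0.44990769, -0.03641291,  0.1046982 ]), [np.float64(0.0003210876280258152), np.float64(0.00032108762802582076)])
profile top (55, 213) [[559.13336011 220.85403512  70.        ]]
profile top (345, 211) [[557.2444984   50.40207064  70.        ]]
profile top (55, 192) [[571.54007933 220.85407519  70.        ]]
profile top (55, 240) [[543.21567575 220.85883855  70.        ]]
base (130, 56) [[656.87710966 181.06035251  40.        ]] guard [[644.9612357  170.56074459 108.        ]]
base (128, 384) [[458.80247049 182.94949862  40.        ]] guard [[457.46442787 172.34900414 108.        ]]
base (696, 382) [[ 453.86859803 -156.14121199   40.        ]] guard [[ 452.79404028 -148.63315727  108.        ]]
base (346, 76) [[642.1924001   50.35731577  40.        ]] guard [[631.06073749  46.83767603 108.        ]]
base (346, 319) [[495.33878502  52.24234466  40.        ]] guard [[492.04958412  48.62203823 108.        ]]
scene tail [[545.5406101  221.89818111  70.        ]]
scene tail [[587.34704862 218.08424063  70.        ]]
0.10753008010206822
guard ((556.4481201171875, -50.43358612060547), (197.5388946533203, 193.93539428710938), 89.27732849121094) [[ 458.24237  -147.97215 ]
 [ 652.16235  -150.4182  ]
 [ 654.6539     47.10498 ]
 [ 460.7339     49.551025]]
prof 445 [542.9400442   80.28998799  64.10657466] [569.50016547 220.06754599  73.86800058]
[[5.6064590e-03 9.9998426e-01 5.5582806e+02 1.5087502e+02]]
```

Machine origin is about (0.555, -0.037) with yaw about -0.012. The tail is at y≈0.2205 and x≈0.558, and the handle at (0.450, -0.0365, 0.105). I'll shut the fingers, turn the jaws along x, and move behind the tail.

Request:
play_rows --deltas '[{"x":100,"y":-100,"z":-10,"wz":-20,"fingers":1},{"x":200,"y":-200,"z":-30,"wz":-40,"fingers":1},{"x":300,"y":-300,"z":-50,"wz":-60,"fingers":1},{"x":389,"y":-396,"z":-60,"wz":-75,"fingers":1},{"x":389,"y":-396,"z":-60,"wz":-75,"fingers":1},{"x":389,"y":-396,"z":-60,"wz":-75,"fingers":1},{"x":389,"y":-396,"z":-60,"wz":-75,"fingers":1},{"x":389,"y":-396,"z":-60,"wz":-75,"fingers":1},{"x":389,"y":-396,"z":-60,"wz":-75,"fingers":1},{"x":389,"y":-396,"z":-60,"wz":-75,"fingers":1},{"x":389,"y":-396,"z":-60,"wz":-75,"fingers":1},{"x":389,"y":-396,"z":-60,"wz":-75,"fingers":1},{"x":389,"y":-396,"z":-60,"wz":-75,"fingers":1},{"x":389,"y":-396,"z":-60,"wz":-75,"fingers":1},{"x":389,"y":-396,"z":-60,"wz":-75,"fingers":1}]' --grip_force 40

```text
schema error: expected keys wx, wy, wz, x, y, z, fingers
```

Request:
play_rows --deltas '[{"wx":0,"wy":0,"wz":-20,"x":100,"y":-100,"z":-10,"fingers":1},{"wx":0,"wy":0,"wz":-40,"x":200,"y":-200,"z":-30,"fingers":1},{"wx":0,"wy":0,"wz":-60,"x":300,"y":-300,"z":-50,"fingers":1},{"wx":0,"wy":0,"wz":-75,"x":389,"y":-396,"z":-60,"fingers":1},{"wx":0,"wy":0,"wz":-75,"x":389,"y":-396,"z":-60,"fingers":1},{"wx":0,"wy":0,"wz":-75,"x":389,"y":-396,"z":-60,"fingers":1},{"wx":0,"wy":0,"wz":-75,"x":389,"y":-396,"z":-60,"fingers":1},{"wx":0,"wy":0,"wz":-75,"x":389,"y":-396,"z":-60,"fingers":1},{"wx":0,"wy":0,"wz":-75,"x":389,"y":-396,"z":-60,"fingers":1},{"wx":0,"wy":0,"wz":-75,"x":389,"y":-396,"z":-60,"fingers":1},{"wx":0,"wy":0,"wz":-75,"x":389,"y":-396,"z":-60,"fingers":1},{"wx":0,"wy":0,"wz":-75,"x":389,"y":-396,"z":-60,"fingers":1},{"wx":0,"wy":0,"wz":-75,"x":389,"y":-396,"z":-60,"fingers":1}]' --grip_force 40

```text
time: 1.78
tool_pos: [0.557, 0.2588, 0.1935]
tcp_rot: [1.201, 1.214, -1.201]
wrist_force: [0.2, 0.0, -0.1]
width: -0.001
```

Run:
```python
from h import *
c=grab('wrist','w1.png');grab('top','t1.png');s=monitor.read_state();print(s['tool_pos'],s['wrist_force'],R.from_rotvec(s['tcp_rot']).as_matrix().round(3),s['q'])
```

```text
[0.55724375 0.25850454 0.19351368] [ 0.23071522 -0.27483588  0.40998007] [[ 0.     1.     0.011]
 [ 0.     0.011 -1.   ]
 [-1.     0.    -0.   ]] [3.93782785e-01 1.93704411e-01 1.80263418e+00 4.70705886e-05
 1.14496013e+00 3.83119626e-01]
```

View pics/w1.png

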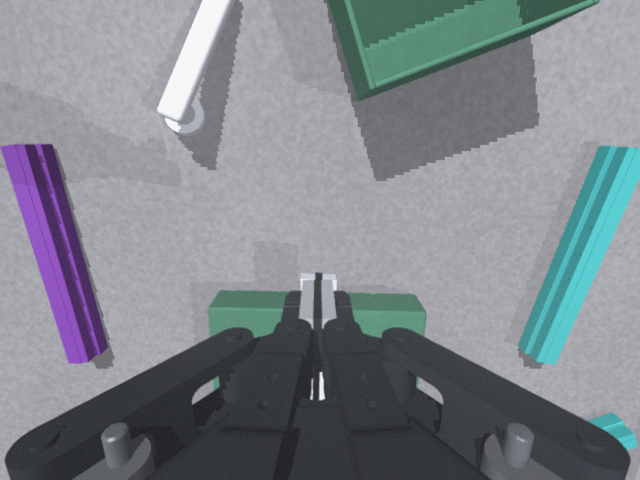

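View pics/t1.png

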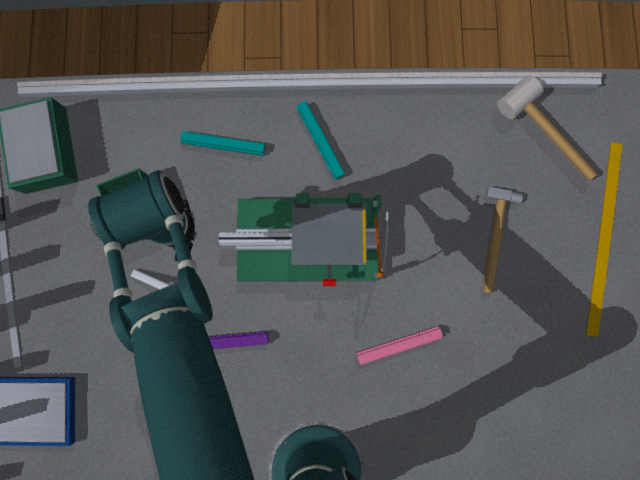

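Run:
```python
from h import *
c=load('w1.png');print(cw(c).round(3))
f=c['frame'][255:335,260:380,::-1];cv2.imwrite('pics/w1z.png',cv2.resize(f,None,fx=6,fy=6))
for p in [(301,274),(337,274),(303,280),(337,280)]:print(p,onplane(c,p,.059).round(4),onplane(c,p,.07).round(4),onplane(c,p,.045).round(4),pix2w(c,[p]).round(4))
```

```text
[[ 1.     0.01   0.003  0.555]
 [ 0.01  -0.96  -0.281  0.33 ]
 [-0.     0.281 -0.96   0.314]
 [ 0.     0.     0.     1.   ]]
(301, 274) [[0.5431 0.2235 0.059 ]] [[0.5436 0.2281 0.07  ]] [[0.5424 0.2177 0.045 ]] [[5.403e-01 1.990e-01 2.000e-04]]
(337, 274) [[0.5724 0.2238 0.059 ]] [[0.5717 0.2284 0.07  ]] [[0.5733 0.218  0.045 ]] [[ 5.764e-01  1.992e-01 -2.000e-04]]
(303, 280) [[0.5447 0.2182 0.059 ]] [[0.5451 0.2231 0.07  ]] [[0.5441 0.2121 0.045 ]] [[0.5495 0.2695 0.1761]]
(337, 280) [[0.5725 0.2185 0.059 ]] [[0.5718 0.2233 0.07  ]] [[0.5735 0.2124 0.045 ]] [[ 5.766e-01  1.926e-01 -5.000e-04]]
```

View pics/w1z.png

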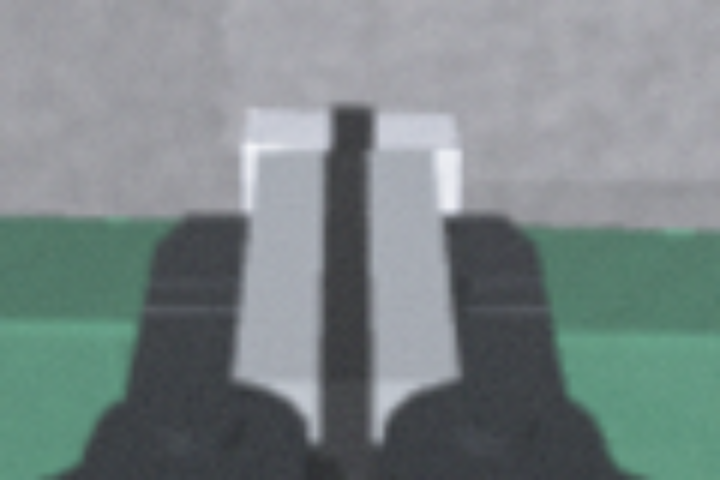

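Wrist view shows the tail's end face at about (319,274–280), giving tail y≈0.220 and x≈0.558. I'll descend behind it and start the push.

Request:
play_rows --deltas '[{"wx":0,"wy":0,"wz":0,"x":1,"y":0,"z":-60,"fingers":1},{"wx":0,"wy":0,"wz":0,"x":1,"y":0,"z":-113,"fingers":1},{"wx":0,"wy":0,"wz":0,"x":1,"y":0,"z":-113,"fingers":1},{"wx":0,"wy":0,"wz":0,"x":1,"y":-6,"z":-113,"fingers":1},{"wx":0,"wy":0,"wz":0,"x":1,"y":-12,"z":-113,"fingers":1},{"wx":0,"wy":0,"wz":0,"x":1,"y":-18,"z":-113,"fingers":1},{"wx":0,"wy":0,"wz":0,"x":1,"y":-24,"z":-113,"fingers":1},{"wx":0,"wy":0,"wz":0,"x":1,"y":-30,"z":-113,"fingers":1},{"wx":0,"wy":0,"wz":0,"x":1,"y":-36,"z":-113,"fingers":1},{"wx":0,"wy":0,"wz":0,"x":1,"y":-42,"z":-113,"fingers":1},{"wx":0,"wy":0,"wz":0,"x":1,"y":-48,"z":-113,"fingers":1}]'

```text
time: 3.25
tool_pos: [0.5591, 0.2095, 0.0806]
tcp_rot: [1.203, 1.213, -1.202]
wrist_force: [0.1, 3.2, 3.0]
width: 0.001
```

Run:
```python
from h import *
c=grab('wrist','w2.png');c=grab('top','t2.png');s=monitor.read_state();print(s['time'],s['tool_pos'],s['wrist_force'])
f=c['frame'][185:300,205:400,::-1];cv2.imwrite('pics/t2z.png',cv2.resize(f,None,fx=4,fy=4))
```

```text
3.35 [0.55877654 0.20871434 0.08014116] [0.90570956 1.17580978 1.26805693]
```

View pics/w2.png

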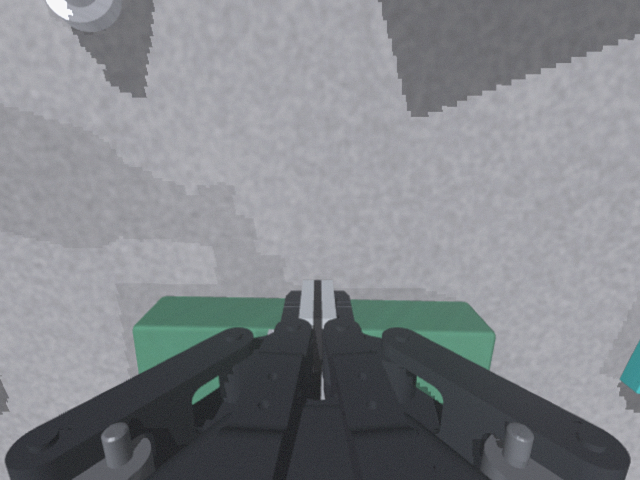

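Force of about 3 N fits the profile sliding. I'll continue in short steps and watch the force.

Request:
play_rows --deltas '[{"wx":0,"wy":0,"wz":0,"x":0,"y":-5,"z":0,"fingers":1},{"wx":0,"wy":0,"wz":0,"x":0,"y":-10,"z":0,"fingers":1},{"wx":0,"wy":0,"wz":0,"x":0,"y":-15,"z":0,"fingers":1},{"wx":0,"wy":0,"wz":0,"x":0,"y":-20,"z":0,"fingers":1},{"wx":0,"wy":0,"wz":0,"x":0,"y":-25,"z":0,"fingers":1},{"wx":0,"wy":0,"wz":0,"x":0,"y":-30,"z":0,"fingers":1}]'

```text
time: 4.1
tool_pos: [0.5586, 0.1791, 0.0801]
tcp_rot: [1.202, 1.214, -1.203]
wrist_force: [-0.2, 2.5, 0.5]
width: 0.001
```

Run:
```python
from h import *
c=grab('top','t3.png');s=monitor.read_state();print(s['time'],s['tool_pos'],s['wrist_force'])
f=c['frame'][185:300,205:400,::-1];cv2.imwrite('pics/t3z.png',cv2.resize(f,None,fx=4,fy=4))
```

```text
4.15 [0.5586199  0.17845965 0.08009051] [1.7061953  1.37924922 0.96219579]
```

View pics/t3z.png

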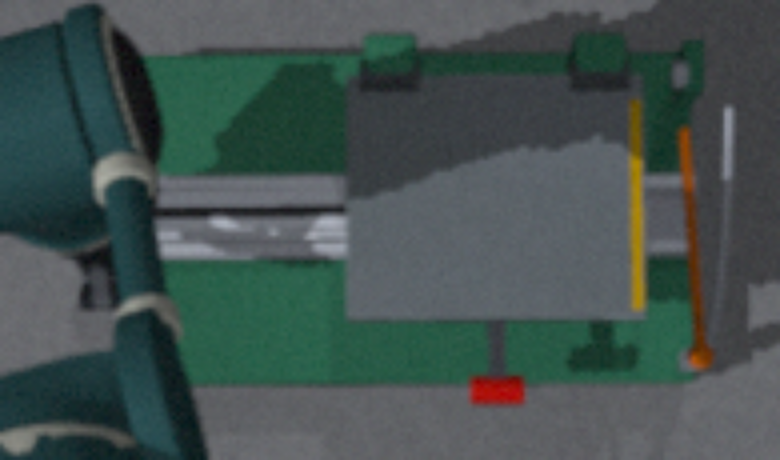

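Profile is still aligned in the channel and the tail is hidden by the wrist. Now smaller steps.

Request:
play_rows --deltas '[{"wx":0,"wy":0,"wz":0,"x":0,"y":-4,"z":0,"fingers":1},{"wx":0,"wy":0,"wz":0,"x":0,"y":-8,"z":0,"fingers":1},{"wx":0,"wy":0,"wz":0,"x":0,"y":-12,"z":0,"fingers":1}]'

```text
time: 4.53
tool_pos: [0.5587, 0.1672, 0.0801]
tcp_rot: [1.202, 1.214, -1.203]
wrist_force: [-0.0, 2.2, 0.1]
width: 0.001
```

Request:
play_rows --deltas '[{"wx":0,"wy":0,"wz":0,"x":0,"y":-4,"z":0,"fingers":1},{"wx":0,"wy":0,"wz":0,"x":0,"y":-8,"z":0,"fingers":1}]'

```text
time: 4.78
tool_pos: [0.5586, 0.1592, 0.0801]
tcp_rot: [1.202, 1.214, -1.203]
wrist_force: [0.9, 2.5, 0.1]
width: 0.003
```

Request:
play_rows --deltas '[{"wx":0,"wy":0,"wz":0,"x":0,"y":-4,"z":0,"fingers":1},{"wx":0,"wy":0,"wz":0,"x":0,"y":-8,"z":0,"fingers":1}]'

```text
time: 5.03
tool_pos: [0.5587, 0.1512, 0.0802]
tcp_rot: [1.202, 1.214, -1.203]
wrist_force: [-0.0, 1.7, -1.0]
width: -0.003
```

Request:
play_rows --deltas '[{"wx":0,"wy":0,"wz":0,"x":0,"y":-4,"z":0,"fingers":1},{"wx":0,"wy":0,"wz":0,"x":0,"y":-8,"z":0,"fingers":1}]'

```text
time: 5.28
tool_pos: [0.5595, 0.148, 0.0809]
tcp_rot: [1.213, 1.217, -1.2]
wrist_force: [-1.6, 27.0, -0.9]
width: -0.001
```

Request:
play_rows --deltas '[{"wx":0,"wy":0,"wz":0,"x":0,"y":-4,"z":0,"fingers":1}]'

```text
time: 5.4
tool_pos: [0.5595, 0.1477, 0.0813]
tcp_rot: [1.219, 1.22, -1.197]
wrist_force: [-2.7, 40.5, -1.0]
width: -0.004
```

Request:
play_rows --deltas '[{"wx":0,"wy":0,"wz":0,"x":0,"y":-3,"z":0,"fingers":1}]'

```text
time: 5.52
tool_pos: [0.5595, 0.1475, 0.0817]
tcp_rot: [1.223, 1.223, -1.196]
wrist_force: [-3.1, 48.3, -1.7]
width: 0.0
```

Stop reached: the force jumped from about 2 N to 27 N and then 48 N, while the TCP held at y≈0.148. That is about 83 mm of travel, within the expected range. Now backing off.

Request:
play_rows --deltas '[{"wx":0,"wy":0,"wz":0,"x":0,"y":10,"z":0,"fingers":1},{"wx":0,"wy":0,"wz":0,"x":0,"y":20,"z":0,"fingers":1},{"wx":0,"wy":0,"wz":0,"x":0,"y":45,"z":0,"fingers":1},{"wx":0,"wy":0,"wz":0,"x":0,"y":60,"z":50,"fingers":1},{"wx":0,"wy":0,"wz":0,"x":0,"y":70,"z":110,"fingers":1},{"wx":0,"wy":0,"wz":0,"x":0,"y":70,"z":110,"fingers":1},{"wx":0,"wy":0,"wz":0,"x":0,"y":70,"z":110,"fingers":1}]'

```text
time: 6.4
tool_pos: [0.5588, 0.2059, 0.1903]
tcp_rot: [1.202, 1.213, -1.203]
wrist_force: [-0.1, -0.2, -0.2]
width: 0.0
```

Run:
```python
from h import *
c=grab('wrist','w4.png');c2=grab('scene','s4.png');s=monitor.read_state();print(s['time'],s['tool_pos'],s['wrist_force'])
f=c2['frame'][170:310,220:420,::-1];cv2.imwrite('pics/s4z.png',cv2.resize(f,None,fx=4,fy=4))
```

```text
6.5 [0.55762519 0.20549843 0.18828912] [ 0.91115834 -0.69125375 -0.12040243]
```

View pics/w4.png

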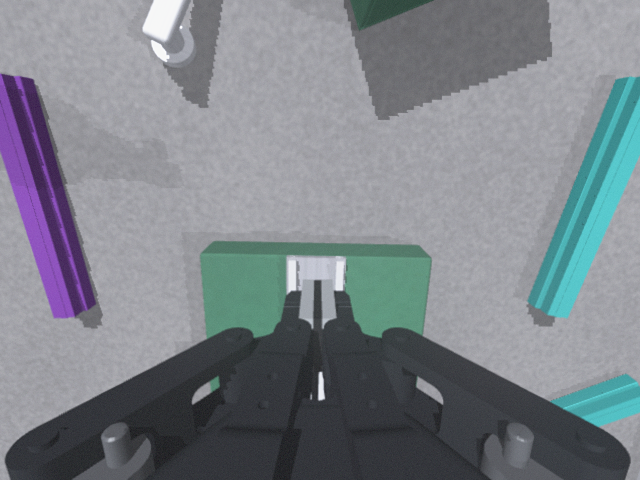

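View pics/s4z.png

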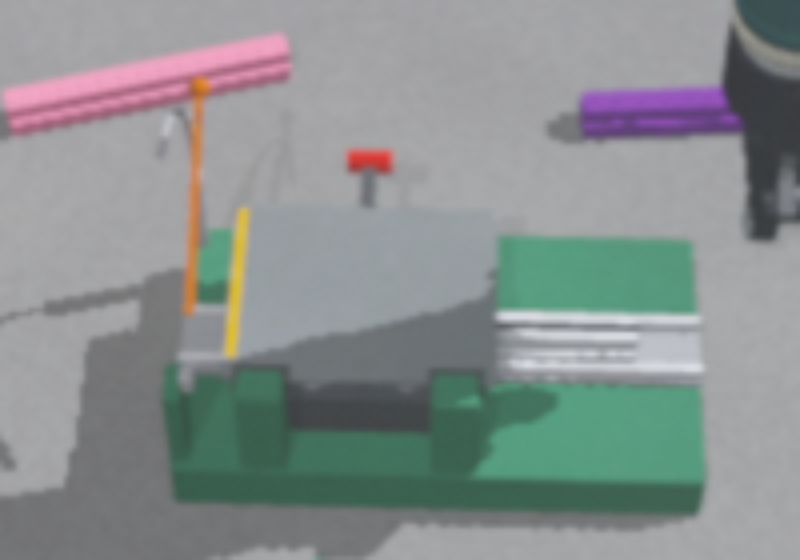

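Profile seated: the tail is at scene-crop (637,345), flat in the channel. Guard and pointer look unchanged. Moving to the handle.

Request:
play_rows --deltas '[{"wx":0,"wy":0,"wz":15,"x":-20,"y":-50,"z":15,"fingers":-0.3},{"wx":0,"wy":0,"wz":35,"x":-50,"y":-110,"z":25,"fingers":-0.3},{"wx":0,"wy":0,"wz":60,"x":-80,"y":-180,"z":25,"fingers":-0.3},{"wx":0,"wy":0,"wz":89,"x":-107,"y":-242,"z":25,"fingers":-0.3},{"wx":0,"wy":0,"wz":89,"x":-107,"y":-242,"z":25,"fingers":-0.3},{"wx":0,"wy":0,"wz":89,"x":-107,"y":-242,"z":25,"fingers":-0.3},{"wx":0,"wy":0,"wz":89,"x":-107,"y":-242,"z":25,"fingers":-0.3},{"wx":0,"wy":0,"wz":89,"x":-107,"y":-242,"z":25,"fingers":-0.3},{"wx":0,"wy":0,"wz":89,"x":-107,"y":-242,"z":25,"fingers":-0.3},{"wx":0,"wy":0,"wz":89,"x":-107,"y":-242,"z":25,"fingers":-0.3},{"wx":0,"wy":0,"wz":89,"x":-107,"y":-242,"z":25,"fingers":-0.3},{"wx":0,"wy":0,"wz":89,"x":-107,"y":-242,"z":25,"fingers":-0.3}]' --grip_force 60

```text
time: 8.0
tool_pos: [0.4515, -0.0355, 0.2148]
tcp_rot: [0.007, 1.572, -0.007]
wrist_force: [1.1, -0.5, 0.6]
width: 0.655
```

Run:
```python
from h import *
c=grab('wrist','w5.png');c2=grab('scene','s5.png');s=monitor.read_state();print(s['time'],s['tool_pos'],s['wrist_force'],R.from_rotvec(s['tcp_rot']).as_matrix().round(3),s['q'],s['width'])
hsv=cv2.cvtColor(c['frame'],cv2.COLOR_RGB2HSV)
for nm,lo,hi in [('red',(0,180,90),(4,255,255)),('orange',(8,150,120),(17,255,255)),('yellow',(20,120,120),(32,255,255))]:
  k,l,st,ce=cv2.connectedComponentsWithStats(cv2.inRange(hsv,lo,hi))
  for i in range(1,k):
    if st[i][4]>30:
        v,u=np.nonzero(l==i);P=pix2w(c,np.c_[u,v]);print(nm,st[i],ce[i],np.median(P,0).round(4),P.min(0).round(4),P.max(0).round(4))
```

```text
8.1 [ 0.45176424 -0.0354752   0.21517958] [-0.91634713 -0.20186185  0.62181758] [[-0.     0.009  1.   ]
 [-0.     1.    -0.009]
 [-1.    -0.    -0.   ]] [-1.33320923e-01 -1.37096628e-01  2.10087436e+00 -3.00100899e-05
  1.17799499e+00 -1.69513342e+00] 0.6470645733206167
orange [ 76 310  36  44 802] [ 93.22568579 327.54488778] [ 0.4622 -0.1416  0.1947] [ 0.3791 -0.1489  0.1816] [ 0.4867 -0.035   0.3355]
orange [164 407  18  22 217] [173.01382488 418.62672811] [ 0.5774 -0.143   0.1328] [ 0.3791 -0.148   0.1217] [ 0.5924 -0.035   0.3355]
yellow [204 300   8  20 118] [207.15254237 307.77966102] [ 0.4995 -0.1185  0.1082] [ 0.4431 -0.1214  0.1068] [ 0.5085 -0.0769  0.2237]
```

View pics/w5.png

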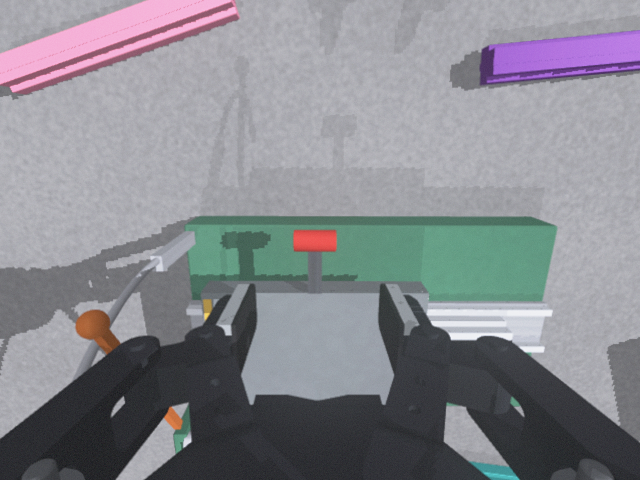

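Run:
```python
from h import *
c=load('w5.png')
print('handle mid',onplane(c,[(315,240),(294,240),(336,240)],.105).round(4))
T=cw(c);print(T[:3,3])
c0=load('top0.png');c2=load('scene0.png')
def tri(L0):
    A=np.zeros((3,3));B=np.zeros(3);L=[]
    for cc,uv in L0:
        T=cw(cc);d=(rays(cc,uv)@T[:3,:3].T)[0];d/=np.linalg.norm(d);M=np.eye(3)-np.outer(d,d);A+=M;B+=M@T[:3,3];L.append((T[:3,3],M))
    X=np.linalg.solve(A,B);return X,[np.linalg.norm(M@(X-o)).round(4) for o,M in L]
z=lambda p,o:(np.array(p)+.5)/4-.5+np.array(o)
b=[(c0,z((700,355),(205,185))),(c2,z((200,46),(220,180))),(c,(92.5,325))]
print(tri(b));print(tri(b[::2]));print(tri(b[1:]))
# handle from wrist+top
r=[(c0,z((497,391),(205,185))),(c2,z((370,122),(220,180))),(c,(315,240))]
print(tri(r))
```

```text
handle mid [[ 0.4488 -0.0372  0.105 ]
 [ 0.4487 -0.0522  0.105 ]
 [ 0.449  -0.0223  0.105 ]]
[ 0.37914113 -0.03502454  0.3354622 ]
(array([ 0.46456294, -0.14249689,  0.19236755]), [np.float64(0.0012), np.float64(0.0003), np.float64(0.001)])
(array([ 0.46479174, -0.14261686,  0.19171998]), [np.float64(0.0011), np.float64(0.0011)])
(array([ 0.46381045, -0.14290604,  0.192068  ]), [np.float64(0.0002), np.float64(0.0002)])
(array([ 0.44947392, -0.03670461,  0.10397172]), [np.float64(0.0007), np.float64(0.0002), np.float64(0.0006)])
```

Handle at about (0.4495, -0.0368, 0.105), centred between the fingers (wrist px (315,240)). The pointer ball gives an angle of about 0.49 rad, with radius 185.6 mm against the 185 mm spec. Descending to grip.

Request:
play_rows --deltas '[{"wx":0,"wy":0,"wz":0,"x":-2,"y":-1,"z":-55,"fingers":-0.3},{"wx":0,"wy":0,"wz":0,"x":-2,"y":-1,"z":-90,"fingers":-0.3},{"wx":0,"wy":0,"wz":0,"x":-2,"y":-1,"z":-108,"fingers":-0.3},{"wx":0,"wy":0,"wz":0,"x":-2,"y":-1,"z":-108,"fingers":-0.3},{"wx":0,"wy":0,"wz":0,"x":-2,"y":-1,"z":-108,"fingers":0.4},{"wx":0,"wy":0,"wz":0,"x":-2,"y":-1,"z":-108,"fingers":1},{"wx":0,"wy":0,"wz":0,"x":-2,"y":-1,"z":-108,"fingers":1},{"wx":0,"wy":0,"wz":0,"x":-2,"y":-1,"z":-108,"fingers":1},{"wx":0,"wy":0,"wz":0,"x":-2,"y":-1,"z":-108,"fingers":1},{"wx":0,"wy":0,"wz":0,"x":-2,"y":-1,"z":-108,"fingers":1}]' --grip_force 60

```text
time: 9.35
tool_pos: [0.4509, -0.0373, 0.1086]
tcp_rot: [0.005, 1.568, -0.008]
wrist_force: [-0.4, -5.5, 3.7]
width: 0.338
```

Run:
```python
from h import *
c=grab('wrist','w6.png');s=monitor.read_state();print(s['time'],s['tool_pos'],s['wrist_force'],s['torque'],s['width'])
```

```text
9.4 [ 0.45096829 -0.03730208  0.1086524 ] [-0.48171325 -5.42123178  3.65159866] [-0.72109241  0.14247371 -0.03785561] 0.33620541503049056
```

View pics/w6.png

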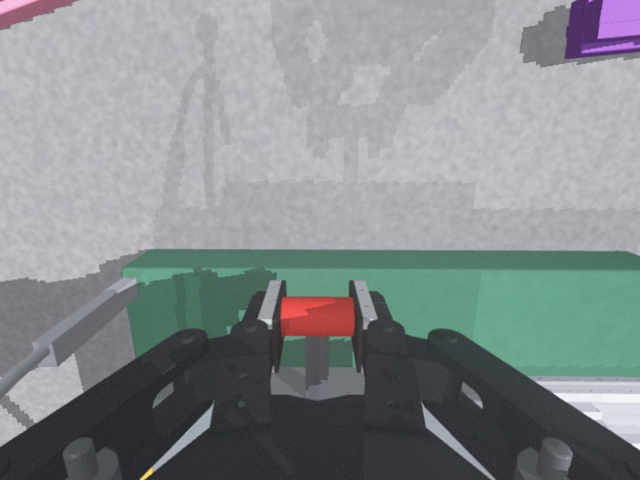

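Grip is good: the red bar sits between the pads at px (317,316), opening about 28.6 mm. Lifting along the arc to just below the pointer first.

Request:
play_rows --deltas '[{"wx":0,"wy":0,"wz":0,"x":0.2,"y":-0.5,"z":9,"fingers":1},{"wx":0,"wy":0,"wz":0,"x":0.9,"y":-0.5,"z":18,"fingers":1},{"wx":0,"wy":0,"wz":0,"x":2,"y":-0.5,"z":26.9,"fingers":1},{"wx":0,"wy":0,"wz":0,"x":3.6,"y":-0.5,"z":35.8,"fingers":1},{"wx":0,"wy":0,"wz":0,"x":5.6,"y":-0.5,"z":44.5,"fingers":1},{"wx":0,"wy":0,"wz":0,"x":8,"y":-0.5,"z":53.2,"fingers":1},{"wx":0,"wy":0,"wz":0,"x":10.9,"y":-0.5,"z":61.7,"fingers":1},{"wx":0,"wy":0,"wz":0,"x":14.2,"y":-0.5,"z":70.1,"fingers":1},{"wx":0,"wy":0,"wz":0,"x":17.1,"y":-0.5,"z":76.7,"fingers":1},{"wx":0,"wy":0,"wz":0,"x":17.1,"y":-0.5,"z":76.7,"fingers":1},{"wx":0,"wy":0,"wz":0,"x":17.1,"y":-0.5,"z":76.7,"fingers":1}]'

```text
time: 10.78
tool_pos: [0.4663, -0.0375, 0.1825]
tcp_rot: [0.006, 1.572, -0.007]
wrist_force: [1.8, -4.5, -9.1]
width: 0.333
```

Run:
```python
from h import *
c=grab('wrist','w7.png');c2=grab('scene','s7.png');c3=grab('top','t7.png');s=monitor.read_state();print(s['time'],s['tool_pos'],s['wrist_force'],s['torque'],s['width'])
f=c2['frame'][160:290,220:420,::-1];cv2.imwrite('pics/s7z.png',cv2.resize(f,None,fx=4,fy=4,interpolation=cv2.INTER_CUBIC))
f=c3['frame'][185:300,245:400,::-1];cv2.imwrite('pics/t7z.png',cv2.resize(f,None,fx=5,fy=5,interpolation=cv2.INTER_CUBIC))
```

```text
10.925 [ 0.46621931 -0.03750666  0.18247819] [ 3.12269534 -4.60008183 -8.76828106] [-0.80453077 -0.13405319 -0.0383584 ] 0.3345658462514003
```

View pics/s7z.png

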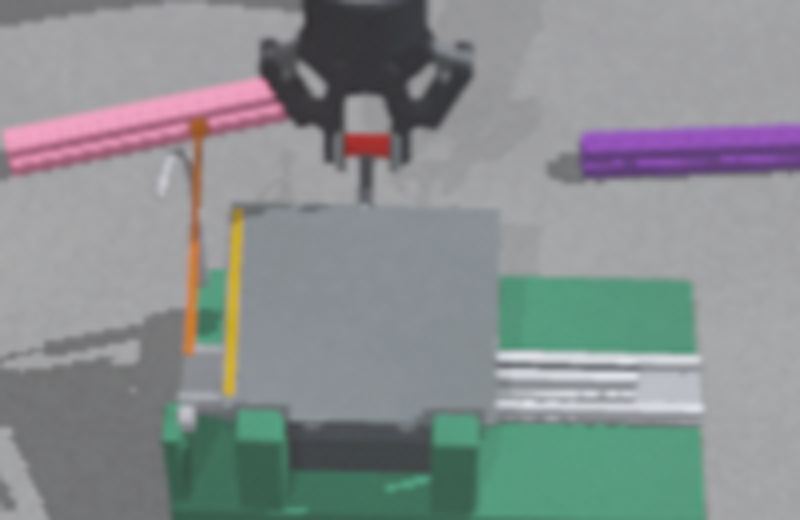

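View pics/w7.png

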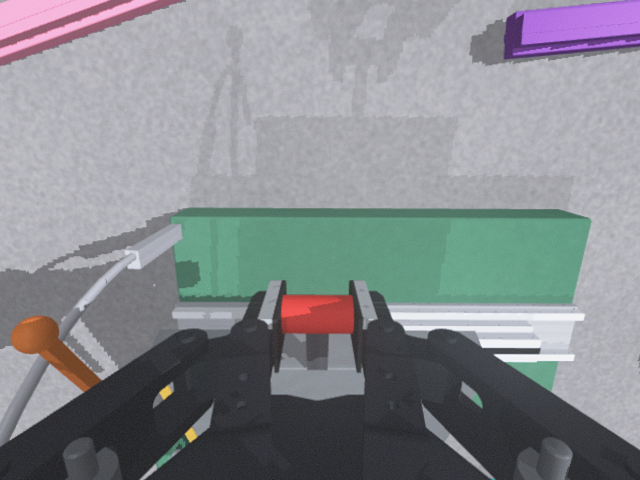

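View pics/t7z.png

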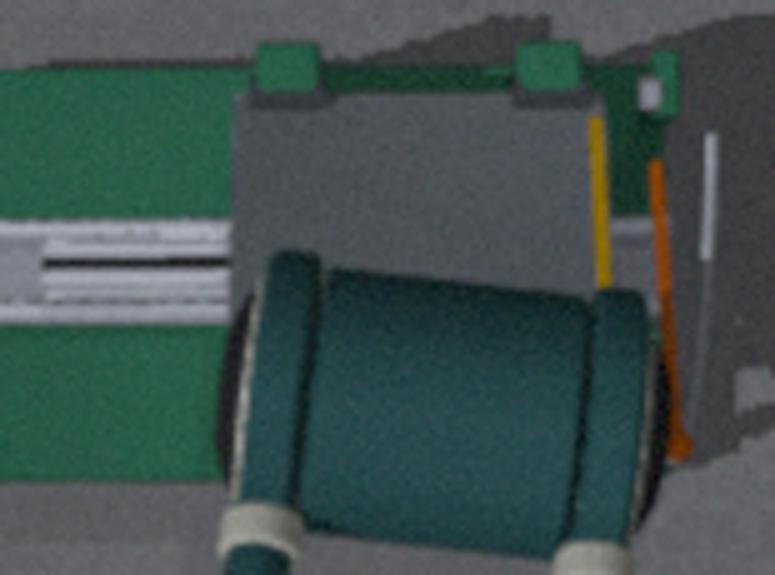

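```bash
cat > ang.py <<'E'
from h import *
def go(fn):
    c=load(fn);hsv=cv2.cvtColor(c['frame'],cv2.COLOR_RGB2HSV)
    out={}
    for nm,lo,hi in [('plate',(0,0,50),(180,60,255)),('yellow',(18,110,90),(32,255,255)),('orange',(5,150,90),(17,255,255))]:
        m=cv2.inRange(hsv,lo,hi);v,u=np.nonzero(m);P=pix2w(c,np.c_[u,v])
        yl={'plate':(-.10,.03),'yellow':(-.130,-.110),'orange':(-.15,-.135)}[nm]
        s=(P[:,1]>yl[0])&(P[:,1]<yl[1])&(P[:,0]>.45)&(P[:,0]<.61)&(P[:,2]>.115 if nm!='plate' else P[:,2]>.13)&(P[:,2]<.205)
        P=P[s]
        if nm=='plate': P=P[(P[:,0]>.50)&(P[:,0]<.60)&(P[:,2]<.18)]
        if len(P)<8: continue
        A=np.c_[P[:,0],P[:,1],np.ones(len(P))] if nm=='plate' else np.c_[P[:,0],np.ones(len(P))]
        w=np.ones(len(P),bool)
        for _ in range(5):
            x=np.linalg.lstsq(A[w],P[w,2],rcond=None)[0];r=P[:,2]-A@x;w=abs(r)<max(.0015,2*np.std(r[w]))
        print(fn,nm,w.sum(),'slope angle',np.arctan(-x[0]).round(4),'rms',np.std(r[w]).round(4),'x range',P[w,0].min().round(3),P[w,0].max().round(3),'z at x=.6282:',(x[0]*.6282+(x[-1] if nm!='plate' else x[1]*-.05+x[2])).round(4))
    return
import sys
for f in sys.argv[1:]: go(f)
E
python3 ang.py top0.png scene0.png s4.png s7.png t7.png
```

```text
top0.png orange 136 slope angle 0.4988 rms 0.0018 x range 0.46 0.595 z at x=.6282: 0.1068
scene0.png orange 74 slope angle 0.4775 rms 0.0025 x range 0.463 0.593 z at x=.6282: 0.1101
s4.png orange 60 slope angle 0.4959 rms 0.003 x range 0.463 0.595 z at x=.6282: 0.1078
s7.png plate 1468 slope angle 0.3811 rms 0.0026 x range 0.5 0.591 z at x=.6282: 0.1116
s7.png yellow 86 slope angle 0.4202 rms 0.0022 x range 0.509 0.608 z at x=.6282: 0.1079
s7.png orange 45 slope angle 0.5154 rms 0.0023 x range 0.466 0.591 z at x=.6282: 0.1055
t7.png plate 764 slope angle 0.3813 rms 0.0015 x range 0.534 0.587 z at x=.6282: 0.1109
t7.png yellow 85 slope angle 0.389 rms 0.0017 x range 0.539 0.61 z at x=.6282: 0.1097
t7.png orange 79 slope angle 0.4954 rms 0.0018 x range 0.46 0.594 z at x=.6282: 0.1078
```

```bash
cat > ang2.py <<'E'
from h import *
import sys
# plate: pure pixel box of plate, robust plane fit on depth
def plate(fn):
    c=load(fn);hsv=cv2.cvtColor(c['frame'],cv2.COLOR_RGB2HSV)
    v,u=np.nonzero(cv2.inRange(hsv,(0,0,40),(180,75,220)));P=pix2w(c,np.c_[u,v])
    s=(P[:,1]>-.105)&(P[:,1]<.03)&(P[:,0]>.515)&(P[:,0]<.605);P=P[s]
    e=P[:,2]-(.108+.43*(.6295-P[:,0]));P=P[abs(e)<.02];w=np.ones(len(P),bool)
    for _ in range(8):
        A=np.c_[P[:,0]-.6295,P[:,1]+.037,np.ones(len(P))];x=np.linalg.lstsq(A[w],P[w,2],rcond=None)[0];r=P[:,2]-A@x;w=abs(r)<.004
    print(fn,'plate',w.sum(),'ang',np.arctan(-x[0]).round(4),x.round(4),'rms',r[w].std().round(4))
def red(fn):
    c=load(fn);hsv=cv2.cvtColor(c['frame'],cv2.COLOR_RGB2HSV)
    k,l,st,ce=cv2.connectedComponentsWithStats(cv2.inRange(hsv,(0,170,70),(4,255,255)))
    i=1+np.argmax(st[1:,4]);print(fn,'red',st[i],ce[i]);return c,ce[i]
for f in sys.argv[1:]:
    if f[0] in 'st': plate(f)
c,uv=red([f for f in sys.argv if f[0]=='s'][0]);cw_,uw=red([f for f in sys.argv if f[0]=='w'][0])
A=np.zeros((3,3));B=np.zeros(3)
for cc,p in((c,uv),(cw_,uw)):
    T=cw(cc);d=(rays(cc,p)@T[:3,:3].T)[0];d/=np.linalg.norm(d);M=np.eye(3)-np.outer(d,d);A+=M;B+=M@T[:3,3]
X=np.linalg.solve(A,B);print(X,'ang',np.arctan2(X[2]-.105,.6295-X[0]),np.hypot(X[2]-.105,.6295-X[0]))
E
python3 ang2.py s7.png t7.png w7.png
```

```text
s7.png plate 1528 ang 0.416 [-0.4417  0.0047  0.1075] rms 0.0021
t7.png plate 1484 ang 0.4076 [-0.4317  0.0067  0.1081] rms 0.0018
s7.png red [461  40  15   5  58] [467.9137931   41.60344828]
w7.png red [282 296  47  15 259] [304.83011583 301.90733591]
[0.30968183 0.14214888 0.55329452] ang 0.9511263969412201 0.5506828842138969
```

Guard now at about 0.415 rad, pointer about 0.49. Continuing along the arc.

Request:
play_rows --deltas '[{"wx":0,"wy":0,"wz":0,"x":1.3,"y":0,"z":3,"fingers":1},{"wx":0,"wy":0,"wz":0,"x":2.8,"y":0,"z":6,"fingers":1},{"wx":0,"wy":0,"wz":0,"x":4.2,"y":0,"z":9,"fingers":1},{"wx":0,"wy":0,"wz":0,"x":5.5,"y":0,"z":11.5,"fingers":1},{"wx":0,"wy":0,"wz":0,"x":5.5,"y":0,"z":11.5,"fingers":1},{"wx":0,"wy":0,"wz":0,"x":5.5,"y":0,"z":11.5,"fingers":1},{"wx":0,"wy":0,"wz":0,"x":5.5,"y":0,"z":11.5,"fingers":1}]'

```text
time: 11.8
tool_pos: [0.4715, -0.0376, 0.1936]
tcp_rot: [0.005, 1.573, -0.007]
wrist_force: [3.3, -5.1, -11.0]
width: 0.342
```

```bash
python3 - <<'E'
from h import *
c=grab('wrist','w8.png');c2=grab('scene','s8.png');c3=grab('top','t8.png');s=monitor.read_state();print(s['time'],s['tool_pos'],s['wrist_force'],s['torque'],s['width'])
f=c2['frame'][160:290,220:420,::-1];cv2.imwrite('pics/s8z.png',cv2.resize(f,None,fx=4,fy=4,interpolation=cv2.INTER_CUBIC))
E
python3 ang2.py s8.png t8.png w8.png; python3 ang.py s8.png t8.png
```

```text
11.95 [ 0.47150882 -0.03755533  0.19358595] [  3.79394086  -5.36762073 -11.12653984] [-0.87084306 -0.13329941  0.01207848] 0.33850148033055955
s8.png plate 1597 ang 0.4813 [-0.5222  0.0076  0.1079] rms 0.0021
t8.png plate 1261 ang 0.4795 [-0.5199  0.0054  0.108 ] rms 0.0018
s8.png red [461  40  15   5  58] [467.9137931   41.60344828]
w8.png red [282 295  45  15 285] [304.89824561 301.83508772]
[0.31802071 0.14087136 0.55858102] ang 0.9690446274130885 0.5502318473309613
s8.png plate 1637 slope angle 0.4571 rms 0.0026 x range 0.501 0.599 z at x=.6282: 0.1111
s8.png yellow 93 slope angle 0.4844 rms 0.0027 x range 0.514 0.609 z at x=.6282: 0.1085
s8.png orange 50 slope angle 0.4996 rms 0.0033 x range 0.465 0.593 z at x=.6282: 0.1079
t8.png plate 740 slope angle 0.4564 rms 0.0016 x range 0.545 0.593 z at x=.6282: 0.1106
t8.png yellow 73 slope angle 0.4814 rms 0.0015 x range 0.547 0.61 z at x=.6282: 0.1086
t8.png orange 68 slope angle 0.4878 rms 0.0015 x range 0.46 0.595 z at x=.6282: 0.1082
```

View pics/s8z.png

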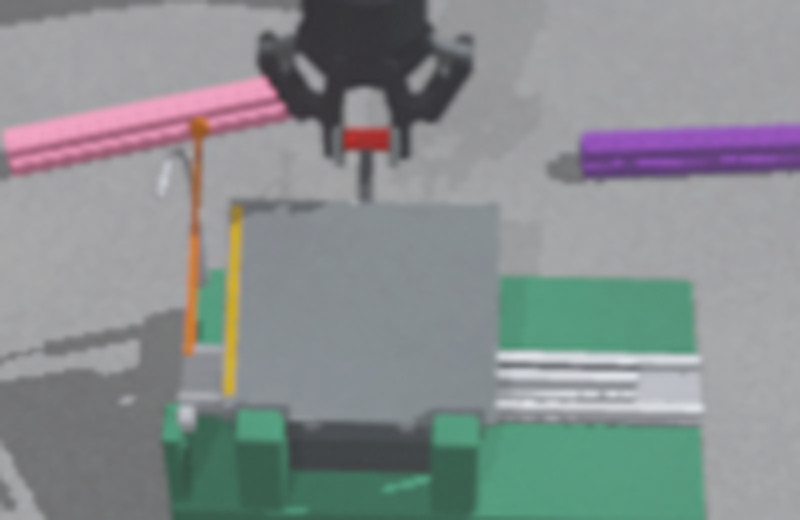

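View pics/w8.png

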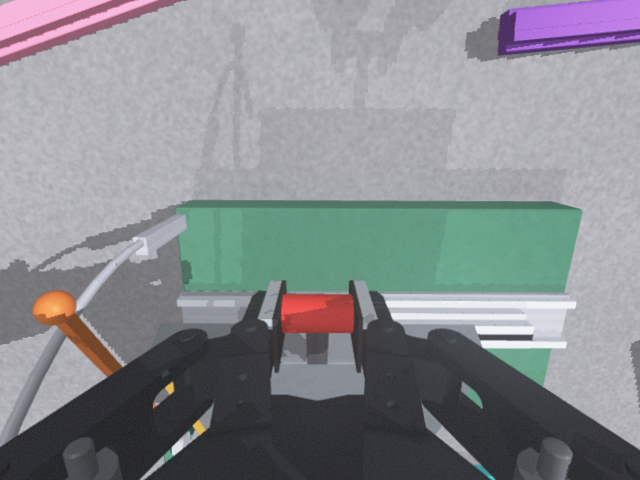

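```bash
cat > ang3.py <<'E'
from h import *
import sys
n=sys.argv[1]
def tri(L0):
    A=np.zeros((3,3));B=np.zeros(3);L=[]
    for cc,uv in L0:
        T=cw(cc);d=(rays(cc,uv)@T[:3,:3].T)[0];d/=np.linalg.norm(d);M=np.eye(3)-np.outer(d,d);A+=M;B+=M@T[:3,3];L.append((T[:3,3],M))
    X=np.linalg.solve(A,B);return X,[np.linalg.norm(M@(X-o)).round(4) for o,M in L]
def blob(fn,box,lo,hi):
    c=load(fn);hsv=cv2.cvtColor(c['frame'],cv2.COLOR_RGB2HSV);m=np.zeros(hsv.shape[:2],np.uint8);x0,x1,y0,y1=box
    m[y0:y1,x0:x1]=cv2.inRange(hsv,lo,hi)[y0:y1,x0:x1]
    x,y,w,h=cv2.boundingRect(m);return c,(x+(w-1)/2,y+(h-1)/2),(x,y,w,h)
a=blob(f's{n}.png',(295,330,180,220),(0,120,60),(6,255,255));b=blob(f'w{n}.png',(275,362,285,345),(0,120,60),(6,255,255))
X,e=tri([a[:2],b[:2]]);print(a[2],b[2],X.round(4),e,'handle ang',np.arctan2(X[2]-.105,.6295-X[0]).round(4),np.hypot(X[2]-.105,.6295-X[0]).round(4))
a=blob(f's{n}.png',(263,274,185,195),(3,120,60),(17,255,255))
a=blob(f's{n}.png',(263,275,185,194),(3,130,60),(17,255,255))
b=blob(f'w{n}.png',(10,80,270,int(sys.argv[2])),(3,130,60),(17,255,255))
X,e=tri([a[:2],b[:2]]);print(a[2],b[2],X.round(4),e,'ball ang',np.arctan2(X[2]-.105,.6282-X[0]).round(4),np.hypot(X[2]-.105,.6282-X[0]).round(4))
E
python3 ang3.py 7 355; python3 ang3.py 8 326
python3 - <<'E'
from h import *
w6=load('w6.png')
for f in ('w7.png','w8.png'):
    c=load(f);P=pix2w(c,[(x,y) for x in range(296,340,6) for y in range(302,326,4)]);print(f,P.mean(0).round(4), P[:,2].max().round(4))
c=w6;P=pix2w(c,[(x,y) for x in range(296,340,6) for y in range(304,328,4)]);print(P.mean(0).round(4),P[:,2].max().round(4))
E
```

```text
(306, 194, 11, 5) (281, 295, 73, 39) [ 0.4647 -0.0381  0.1763] [np.float64(0.0003), np.float64(0.0003)] handle ang 0.4084 0.1796
(268, 190, 4, 4) (11, 316, 63, 39) [ 0.4644 -0.1426  0.1906] [np.float64(0.0007), np.float64(0.0007)] ball ang 0.4816 0.1848
(306, 192, 11, 5) (281, 294, 73, 39) [ 0.4689 -0.038   0.1884] [np.float64(0.0001), np.float64(0.0001)] handle ang 0.4791 0.181
(268, 189, 4, 5) (33, 291, 47, 35) [ 0.4636 -0.1428  0.1919] [np.float64(0.0003), np.float64(0.0003)] ball ang 0.486 0.1861
w7.png [ 0.4601 -0.0377  0.1829] 0.1859
w8.png [ 0.4654 -0.0378  0.1939] 0.1964
[ 0.4448 -0.0375  0.1104] 0.1131
```

Guard at about 0.480, pointer about 0.489. A final small lift, then hold.

Request:
play_rows --deltas '[{"wx":0,"wy":0,"wz":0,"x":0.7,"y":-0.3,"z":1.4,"fingers":1},{"wx":0,"wy":0,"wz":0,"x":0.7,"y":-0.3,"z":1.4,"fingers":1},{"wx":0,"wy":0,"wz":0,"x":0.7,"y":-0.3,"z":1.4,"fingers":1},{"wx":0,"wy":0,"wz":0,"x":0.7,"y":-0.3,"z":1.4,"fingers":1},{"wx":0,"wy":0,"wz":0,"x":0.7,"y":-0.3,"z":1.4,"fingers":1},{"wx":0,"wy":0,"wz":0,"x":0.7,"y":-0.3,"z":1.4,"fingers":1},{"wx":0,"wy":0,"wz":0,"x":0.7,"y":-0.3,"z":1.4,"fingers":1},{"wx":0,"wy":0,"wz":0,"x":0.7,"y":-0.3,"z":1.4,"fingers":1}]'

```text
time: 12.95
tool_pos: [0.4722, -0.0376, 0.1949]
tcp_rot: [0.006, 1.573, -0.007]
wrist_force: [3.0, -3.6, -10.4]
width: 0.338
```

```bash
python3 - <<'E'
from h import *
c=grab('wrist','w9.png');c2=grab('scene','s9.png');c3=grab('top','t9.png');s=monitor.read_state();print(s['time'],s['tool_pos'],s['wrist_force'],s['torque'],s['width'],abs(s['joint_vel']).max())
a=c2['frame'][160:290,220:420,::-1];b=c3['frame'][185:300,205:400,::-1]
cv2.imwrite('pics/s9z.png',cv2.resize(a,None,fx=4,fy=4,interpolation=cv2.INTER_CUBIC));cv2.imwrite('pics/t9z.png',cv2.resize(b,None,fx=4,fy=4))
P=onplane(c3,[(205+(43/5+40),185+52)],.07);print(P)
z=lambda p,o:(np.array(p)+.5)/4-.5+np.array(o)
E
python3 ang2.py s9.png t9.png w9.png|grep plate; python3 ang.py s9.png t9.png|grep -v plate;python3 ang3.py 9 325
```

```text
13.1 [ 0.47221772 -0.03757246  0.19491313] [  3.94637977  -5.2182785  -10.97500324] [-0.6619221  -0.10601297 -0.00068798] 0.3368429664859411 0.0011446651046090087
[[0.55970278 0.13790978 0.07      ]]
s9.png plate 1598 ang 0.4827 [-0.524   0.007   0.1082] rms 0.0021
t9.png plate 1221 ang 0.4955 [-0.5404  0.0053  0.1075] rms 0.0018
s9.png yellow 91 slope angle 0.4865 rms 0.0033 x range 0.514 0.608 z at x=.6282: 0.1088
s9.png orange 49 slope angle 0.5114 rms 0.0028 x range 0.466 0.593 z at x=.6282: 0.1068
t9.png yellow 71 slope angle 0.5093 rms 0.0016 x range 0.547 0.61 z at x=.6282: 0.1074
t9.png orange 79 slope angle 0.4974 rms 0.0019 x range 0.46 0.595 z at x=.6282: 0.107
(306, 192, 11, 5) (281, 294, 73, 39) [ 0.4698 -0.038   0.1894] [np.float64(0.0001), np.float64(0.0001)] handle ang 0.486 0.1807
(268, 189, 4, 5) (35, 288, 45, 37) [ 0.4639 -0.1429  0.1923] [np.float64(0.0002), np.float64(0.0002)] ball ang 0.4883 0.1861
```

View pics/s9z.png

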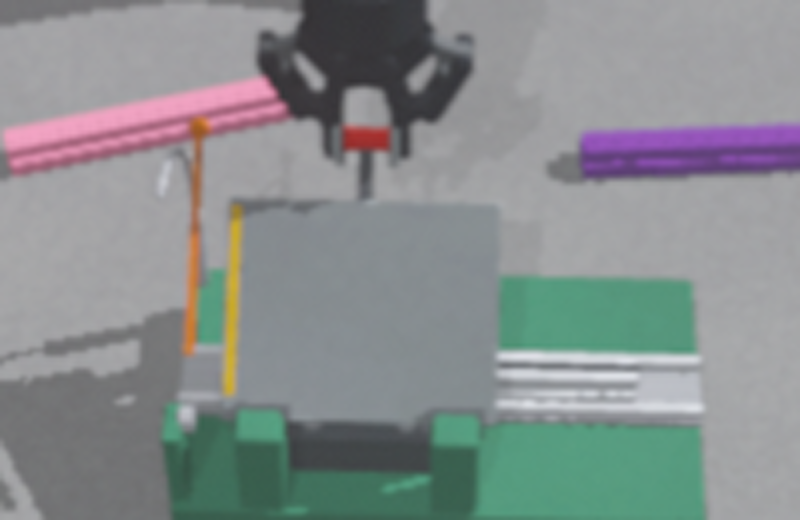

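View pics/t9z.png

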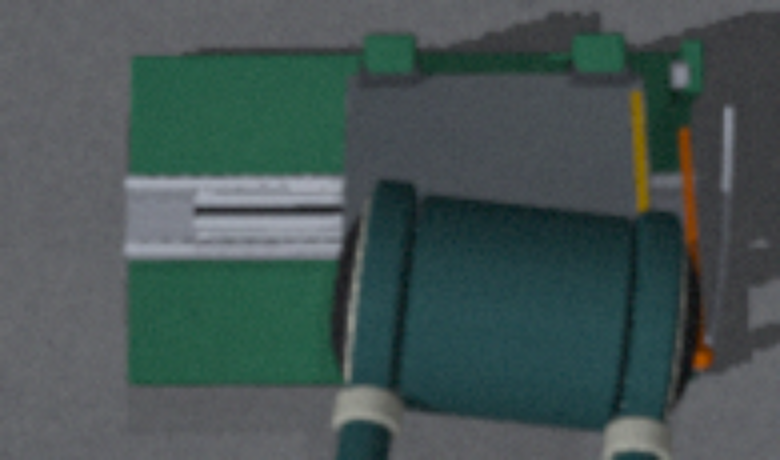

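Guard and pointer agree to about 0.005 rad and the arm is still. The profile tail is still at y≈0.138, so I'm handing it in.

```bash
python3 -c "
from workcell import finish_job
print(finish_job())"
```

```text
the job is handed in; nothing more can be done
None
```

The profile is pushed in against the stop, and I handed the job in at about 13 s with the arm holding the guard still at the pointer's angle.

- **Seating:** The profile slid at about 2–3 N, then the force rose sharply at TCP y≈0.148 m, after about 83 mm of travel. I pushed on to 48 N with the closed fingertips before backing off, more than was needed to find the stop. The tail was still at y≈0.138 m in the last picture. I did not see the nose on the stop itself; the evidence is the force rise and the travel.
- **Guard angle:** The handle position put the guard at 0.486 rad. Plane fits to the plate gave 0.483 and 0.496, and the stripe 0.487 and 0.509.
- **Pointer angle:** The ball gave 0.488 rad, against 0.490 before the lift, so it did not shift. Rougher depth fits of the pointer arm gave 0.497 and 0.511. The guard therefore matches the pointer to about 0.01 rad, within the scatter of these measurements.
- **Grip and stillness:** The gripper was set to 60 N, joint speeds were about 0.001 rad/s, and the wrist force was about 13 N.
- **Bystanders:** I did not touch the hammer, bin or window handle, but I did not measure their positions again at the end.

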